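# Slide the paddle board out until its handle overhangs the corner shelf

## Robot

A 6-joint arm with a two-finger parallel gripper is mounted at the origin on the work surface. World frame = base frame: x ahead of the robot, y to its left, z up, the work surface at z = 0. Lengths are in mm, angles in degrees, forces in N, time in s.
With the tool pointing down it reaches from about 350 to 775 mm from the base axis. Payload 5.5 kg.
Tool frame: the origin (TCP) lies midway between the tips of the shut fingers; the grasp point (between the pads) lies 19 mm behind it; y points along the fingers, x is the direction in which the jaws open and shut, and the axes are right-handed (so a half turn about y gives the same grasp; the last joint's range is limited). The gripper opens to 85 mm and grips with 20 to 120 N. Pads are 22 mm wide; open, the fingers measure 114 mm over their backs; the gripper's body (76 mm by 85 mm) begins 54 mm behind the grasp point. The pads swing forward as they close: fully open they stand 13 mm farther back than shut.
Start: joints at [-71.769, 17.945, 2.641, 74.691, 0, 82.002], TCP at [254.138, -515.835, 231.323] pointing down, gripper open.
Joint ranges: [-158.12, 158.12], [-49.38, 96.58], [-58.88, 72.47], [-126.05, 133.96], [-84.25, 85.87], [-180, 180]. Speed limits (degrees/s): [147.25, 147.25, 180, 180, 180, 180].

## Interface

Orientations are given as a 3x3 rotation matrix whose columns are the frame's x, y, z axes.
In Python, from rig import r, grab_frame, job, finder gives the robot as it stands.
- The arm moves only by the tool step_arm, never from a script. Its arguments are lists of equal length, an entry for each row: "xyz": the shift along the world's x, y, z in m, a list of three; "twist": the turn about the world's z in rad. A call has exactly 10 rows; each row shifts and turns the commanded pose from where the row before left it; what a row does not reach is not made up. A row lasts 1/10 s, in which the tool goes at most 50 mm and 8.59 degrees, less where a joint would pass 70% of its speed; a pose out of reach is approached as far as the arm can. A call is refused whole if a number of a shift passes 0.05 or a number of a turn 0.15, either way. A call with a gripper value outside its range is refused whole. "grip" is the opening, from -1 (shut) to 1 (fully open), set as the call begins (left out, the last holds). The fingers move at their own pace and stop on an object; the grip force is fixed at half the most. Time passes only in rows, so rows that do not move let the fingers close, or fill a call up. It gives the time, the measured TCP pose, the force and the opening at its end, in the units of the state.
- r.get_obs(): the state, without advancing time (a new reading comes with each control period).
- grab_frame(name): name is "side" or "top"; returns a dict with "image" (420x560x3 uint8, blue, green, red), "vfov" (degrees; the focal length in pixels is half the picture's height over the tangent of half this angle, whatever the lens; pixels are square), "cx", "cy" (the principal point, pixels), "k1" (the pictures are not rectified: a ray, as slopes to the right and down, at radius r is drawn at 1 + k1 r^2 times it, then the intrinsics apply), "xyz" and "orientation" of the camera in the world. Camera axes: x right, y down, z forward; pixel columns grow to the right and rows downward; lengths in mm; the calibration is good to about 2 mm. A picture is of the moment at which its call begins. There is no depth.
- job.close_job(): hands the job in, once; it reports no verdict.
Trained networks look in a picture, given as the dict that the camera call returned (one of the last four; its "shot" number tells which), for a name from the list of things; names that differ only in an ending like _2 or _b are one class to them, and where a whole thing is asked for, a point or a joint stands for the part that bears it (a point fixed in the world has none). Each returns a list of dicts, best first, with "conf" (0 to 1); they miss things now and then, are a little off and sometimes report something else, mostly with a low value. They report only what shows in the picture. A call takes as long as a camera call.
- finder.cut_out(picture, query): "mask" (420x560 bool, what is visible of it) and "position" ([column, row] in pixels, amid what is visible of it).
- finder.landmark_of(picture, query): "position" ([column, row] in pixels: a listed point, or the origin of a listed thing).
The state is a dict: "time_s": time; "qpos": joint angles; "joint_vel": joint speeds; "joint_torque": joint torques, N m; "tcp_pos": TCP position; "tcp_rot": TCP orientation; "ft_force": force on the tool from outside, world axes, zero at the start; "torque": the same for the moment, N m; "grip_width": finger opening in mm.
Only numpy, scipy, OpenCV 4.12 (cv2) and the standard library are available. Lean on these libraries where they do the work, as an engineer would, in place of code of your own. Each camera call takes 0.05 s, during which the arm holds its last target. There are 200 camera calls.

## Task

Slide the thin wooden paddle board over the marble shelf, handle first, until its whole handle sticks out past the shelf's straight front edge and both shoulders of the blade are in line with that edge, so that a cook can take it by the handle. Push it gently with the fingertips, without pinching, lifting or tipping it; leave it lying flat there and leave the bottle, the cup, the pot lid and the ladle where they are.

Things in the scene. Friction and masses are not known exactly. Their poses are not given: they have to be found in the camera images.
- shelf: Fixed corner shelf, a marble slab 340 mm deep, top 160 mm above the worktop. Origin: top surface, middle of the straight front edge facing the robot (straight 250 mm each way; left end then rounded). x points away from the robot to the wall behind, y left along the edge, z up. Low walls behind (x = 340) and at the right (y = -250) rise 57 mm above the top. The corner may stand slightly turned.
- board: Loose wooden paddle board, 10 mm thick, 0.1 to 0.2 kg, flat on the shelf, a little askew. Origin: underside, middle of the blade; z up. Blade 140 mm (x) by 110 mm (y), corners rounded 12 mm; shoulders at x = -70, straight rear end at x = +70. Handle 34 mm wide, 70 mm long, with a hanging hole, points along -x towards the front edge, to x = -140. Slides with ordinary friction and stays where left.
- shoulder_left (a point): Left end of the shoulder line: in the board's frame (-70, +55, 0) mm, the blade's front left corner if it were not rounded, on the underside.
- shoulder_right (a point): Right end of the shoulder line: in the board's frame (-70, -55, 0) mm, on the underside.
- bottle: Loose amber glass spice bottle with a steel twist cap, 44 mm in diameter, 105 mm tall, upright on the right part of the shelf. Origin under its centre.
- cup: Loose aluminium cup, open at the top, 72 mm in diameter, 85 mm tall, upright on the right part of the shelf. Origin under its centre.
- pot_lid: Loose flat steel pot lid, 130 mm in diameter, with a black knob, 37 mm tall in all, lying on the left part of the shelf. Origin under its centre.
- ladle: Loose light wooden ladle, lying at the left end of the shelf. Its round bowl, 60 mm in diameter and 26 mm tall, is nearer the front, with the origin under its centre; the round handle, 13 mm thick, runs 197 mm along its own x, which points to the wall behind.

How it is judged (in metres and radians):
At the end, for the whole second after the job is handed in: Both ends of the board's shoulder line lie within 12 mm of the shelf's straight front edge, in or out, with the handle beyond it; the board lies flat and at rest on the slab; bottle, cup, pot lid and ladle are within 20 mm of where they stood (x of shoulder_left in the frame of shelf between -0.012 and 0.012 m and x of shoulder_right in the frame of shelf between -0.012 and 0.012 m and y of board in the frame of shelf between -0.19 and 0.19 m and z of board in the frame of shelf between -0.004 and 0.004 m and angle between board's own z axis and vertical below 0.05 rad and linear speed of board below 0.01 m/s and distance of each of bottle, cup, pot_lid, ladle from where it was at the start of the episode below 0.02 m); the robot touches nothing.
It fails at once if the board is lifted or tipped: its origin rises more than 10 mm above the slab or it tilts more than 0.15 rad (z of board in the frame of shelf above 0.01 m or angle between board's own z axis and vertical above 0.15 rad).
It fails at once if the board is pinched or pushed roughly: more than 30 N between the fingers and the board (contact force between the fingers and board above 30 N).
It fails at once if the board falls off the shelf (z of board in the frame of shelf below -0.03 m).
It fails at once if the bottle, cup, pot lid or ladle is moved more than 20 mm, or the bottle or cup tipped (distance of any of bottle, cup, pot_lid, ladle from where it was at the start of the episode above 0.02 m or angle between any of bottle, cup's own z axis and vertical above 0.3 rad).
It also fails if it takes over 40 s, if anything falls off the work surface, if the arm or the gripper's body presses on something with over 40 N, if the wrist force passes 120 N, or if a joint passes its speed limit or range.

## Working session

There is one attempt and no reset: what is moved stays moved. The work goes in short steps, Python scripts to look and compute and a tool call to move; the robot and the scene stay as the last step left them, time stands still between calls to the robot, and variables do not carry over. Pictures are saved under pics/ and viewed, about 8 in all and at most 12, crops included, and the job is handed in when it is done.

Besides the shell and the picture viewer there is one more tool, called after "Request:" as name(argument=value, ...), one argument or row to a line, values as JSON. step_arm: Moves the arm, as the interface text tells. Its arguments: {"type":"object","properties":{"xyz":{"type":"array","items":{"type":"array","items":{"type":"number"}}},"twist":{"type":"array","items":{"type":"number"}},"grip":{"type":"number"}},"required":["xyz","twist"]}

```bash
mkdir -p pics; cat > h.py <<'E'
import numpy as np, cv2
from rig import r, grab_frame, job, finder
def ray(p,uv):
    f=210/np.tan(np.radians(p["vfov"])/2)
    d=np.array([(uv[0]-p["cx"])/f,(uv[1]-p["cy"])/f]); u=d.copy()
    for _ in range(30): u=d/(1+p["k1"]*(u@u))
    return np.array(p["xyz"]),np.array(p["orientation"])@np.array([u[0],u[1],1])
def hit(p,uv,z):
    o,d=ray(p,uv); return o+d*(z-o[2])/d[2]
def proj(p,X):
    f=210/np.tan(np.radians(p["vfov"])/2)
    c=np.array(p["orientation"]).T@(np.array(X)-np.array(p["xyz"])); u=c[:2]/c[2]
    return u*(1+p["k1"]*(u@u))*f+[p["cx"],p["cy"]]
def tri(p,a,q,b):
    A=np.zeros((3,3));v=np.zeros(3)
    for P,uv in((p,a),(q,b)):
        o,d=ray(P,uv);d/=np.linalg.norm(d);M=np.eye(3)-np.outer(d,d);A+=M;v+=M@o
    return np.linalg.solve(A,v)
E
python3 - <<'E'
from h import *
np.set_printoptions(precision=1,suppress=True)
t=grab_frame("top");s=grab_frame("side")
for n,p in(("top",t),("side",s)):
    cv2.imwrite(f"pics/{n}0.png",p["image"]); print(n,p["xyz"],p["vfov"],p["k1"])
    for q in "shelf board shoulder_left shoulder_right bottle cup pot_lid ladle".split():
        L=finder.landmark_of(p,q)[:1]
        for l in L: print(q,round(l["conf"],2),np.array(l["position"]),hit(p,l["position"],160))
print(r.get_obs()["tcp_rot"],r.get_obs()["grip_width"])
E
```

```text
top [ 431.3   96.7 1226.6] 45.78071604280592 -0.1311461673407926
shelf 0.95 [312.5 280. ] [439.3   1.5 160. ]
board 0.57 [314.5 201.2] [609.8   0.2 160. ]
shoulder_left 0.81 [278.2 227.1] [550.8  77.8 160. ]
shoulder_right 0.92 [330.5 240.7] [524.5 -35.9 160. ]
bottle 0.7 [409.5 249. ] [ 510.7 -209.6  160. ]
cup 0.92 [406.6 185.4] [ 651.7 -204.6  160. ]
pot_lid 0.57 [215.9 172.1] [667.9 217.5 160. ]
ladle 0.73 [165.9 205.8] [590. 323. 160.]
side [428.4 774.8 590.4] 55.150996186050975 -0.07388555233849248
shelf 0.93 [341.7 205.4] [436.7  -3.1 160. ]
board 0.94 [268.  199.7] [602.3  -7.2 160. ]
shoulder_left 0.61 [283.4 215.1] [556.4  55.6 160. ]
shoulder_right 0.93 [306.9 195.3] [517.7 -40.1 160. ]
bottle 0.69 [266.7 161. ] [ 650.3 -227.   160. ]
cup 0.68 [281.5 216.3] [559.6  61.  160. ]
pot_lid 0.61 [206.7 253.8] [672.2 212.1 160. ]
ladle 0.61 [229.3 295.3] [599.9 313.9 160. ]
[[ 0.4  0.   0.9]
 [-0.9 -0.   0.4]
 [ 0.  -1.   0. ]] 85.25964065234416
```

View images.

View pics/top0.png

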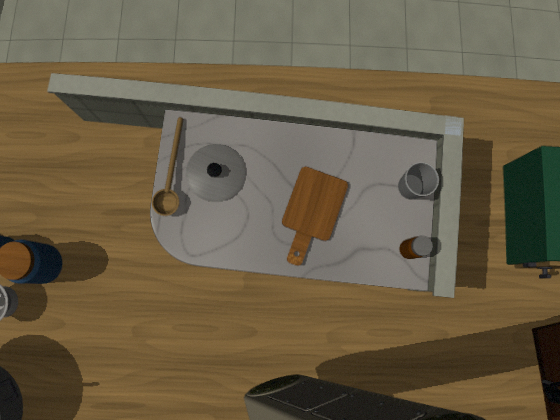

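View pics/side0.png

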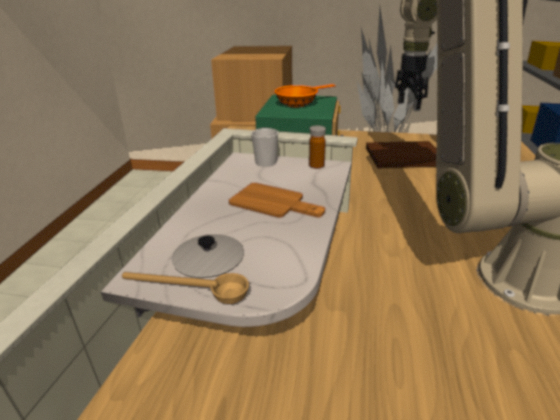

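```bash
python3 - <<'E'
from h import *
np.set_printoptions(precision=1,suppress=True)
t=grab_frame("top")
m=finder.cut_out(t,"board")[0]; M=m["mask"]; print(m["conf"],M.sum())
c,_=cv2.findContours(M.astype(np.uint8),0,1); c=max(c,key=cv2.contourArea)[:,0]
W=np.array([hit(t,u,170)[:2] for u in c]).astype(np.float32)
print("minrect",cv2.minAreaRect(W))
# fit model outline
from scipy.optimize import least_squares
from scipy.spatial import cKDTree
def outline():
    pts=[(-70,-55),(70,-55),(70,55),(-70,55),(-70,17),(-140,17),(-140,-17),(-70,-17),(-70,-55)]
    return np.vstack([np.linspace(a,b,80) for a,b in zip(map(np.array,pts),map(np.array,pts[1:]))])
O=outline()
def res(p):
    R=np.array([[np.cos(p[2]),-np.sin(p[2])],[np.sin(p[2]),np.cos(p[2])]])
    return cKDTree(O@R.T+p[:2]).query(W)[0]
for a in(0,.2,-.2):
    f=least_squares(res,[610,0,a],loss="soft_l1",f_scale=3,diff_step=1e-4);print(f.x,np.degrees(f.x[2]),f.cost)
# shelf edges
S=finder.cut_out(t,"shelf")[0]["mask"]
E=[]
for col in range(200,440,3):
    rows=np.where(S[:,col])[0]
    if len(rows): E.append(hit(t,(col,rows.max()+.5),160)[:2])
E=np.array(E);print(E[::6])
E
E
```

```text
0.86 3764
minrect ((571.7874755859375, 10.235275268554688), (113.5657730102539, 211.0198516845703), 73.25631713867188)
[604.1   0.3  -0.3] -18.188743139796276 247.64957485830828
[604.1   0.3  -0.3] -18.189128220284527 247.64803292284202
[604.1   0.3  -0.3] -18.188763929202224 247.6491623503745
[[ 463.4  242.5]
 [ 460.3  203.8]
 [ 455.1  165.2]
 [ 452.   126.7]
 [ 450.9   88.3]
 [ 445.5   49.8]
 [ 444.4   11.3]
 [ 441.   -27.4]
 [ 435.5  -66.2]
 [ 434.1 -105.2]
 [ 430.6 -144.4]
 [ 427.  -183.9]
 [ 419.  -223.7]
 [ 410.8 -263.9]]bash: E: command not found
```

Request:
step_arm(
  xyz=[
    [0,0,0.05],
    [0,0,0.05],
    [0.03,0.035,0],
    [0.03,0.035,0],
    [0.03,0.035,0],
    [0.03,0.035,0],
    [0.03,0.035,0],
    [0.03,0.035,0],
    [0.03,0.035,0],
    [0.03,0.035,0],
  ],
  twist=[0,0,0,0,0,0,0,0,0,0],
  grip=0.1,
)

```text
time_s: 2.05
tcp_pos: [495.1, -234.2, 331.6]
tcp_rot: [[0.442, 0.0, 0.897], [-0.897, -0.0, 0.442], [0.001, -1.0, 0.0]]
ft_force: [0.3, -0.9, -0.9]
grip_width: 47.3
```

```bash
python3 - <<'E'
from h import *
o=r.get_obs();R=np.array(o["tcp_rot"]);print(o["qpos"],o["tcp_pos"],np.degrees(np.arctan2(R[1,0],R[0,0])),o["grip_width"],o["ft_force"])
E
```

```text
[-3.37140831e+01  1.45175313e+01  1.19375155e+01  8.73820508e+01
 -7.29306069e-03  1.20064931e+02] [ 495.10732547 -234.2424123   331.55508418] -63.77902015158346 47.29549154407346 [ 0.29351966 -0.86720042 -0.91944765]
```

Request:
step_arm(
  xyz=[
    [0.02,0.02,0],
    [0.02,0.02,0],
    [0.02,0.02,0],
    [0.02,0.02,0],
    [0.02,0.02,0],
    [0.02,0.02,0],
    [0.02,0.02,0],
    [0.02,0.02,0],
    [0.02,0.02,0],
    [0.02,0.02,0],
  ],
  twist=[0.14,0.14,0.14,0.14,0.14,0.14,0.14,0.14,0.14,0.14],
)

```text
time_s: 3.05
tcp_pos: [694.8, -34.9, 331.3]
tcp_rot: [[0.957, 0.0, -0.289], [0.289, -0.0, 0.957], [0.0, -1.0, -0.0]]
ft_force: [-0.0, -1.0, 0.4]
grip_width: 47.1
```

Request:
step_arm(
  xyz=[
    [0.005,0.003,-0.01],
    [0,0,-0.01],
    [0,0,-0.01],
    [0,0,-0.01],
    [0,0,-0.01],
    [0,0,-0.01],
    [0,0,-0.01],
    [0,0,-0.01],
    [0,0,0],
    [0,0,0],
  ],
  twist=[0.14,0.14,0.14,0.14,0.14,0.14,0.13,0,0,0],
)

```text
time_s: 4.05
tcp_pos: [699.0, -32.8, 251.2]
tcp_rot: [[0.311, -0.001, -0.95], [0.95, 0.0, 0.311], [-0.0, -1.0, 0.001]]
ft_force: [0.0, 0.8, 0.1]
grip_width: 46.9
```

Request:
step_arm(
  xyz=[
    [0.005,0,-0.015],
    [0,0,-0.015],
    [0,0,-0.015],
    [0,0,-0.01],
    [0,0,-0.01],
    [0,0,-0.005],
    [0,0,-0.005],
    [0,0,0],
    [0,0,0],
    [0,0,0],
  ],
  twist=[0,0,0,0,0,0,0,0,0,0],
)

```text
time_s: 5.05
tcp_pos: [704.5, -32.9, 177.0]
tcp_rot: [[0.309, 0.001, -0.951], [0.951, -0.0, 0.309], [0.0, -1.0, -0.001]]
ft_force: [-0.5, -0.2, -0.4]
grip_width: 47.1
```

```bash
python3 - <<'E'
from h import *
t=grab_frame("top");s=grab_frame("side")
a=cv2.resize(t["image"][120:300,200:440],None,fx=2.5,fy=2.5);b=cv2.resize(s["image"][120:280,180:380],None,fx=3,fy=3)
cv2.imwrite("pics/top1.png",a);cv2.imwrite("pics/side1.png",b)
E
```

```text
(no output)
```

View pics/side1.png

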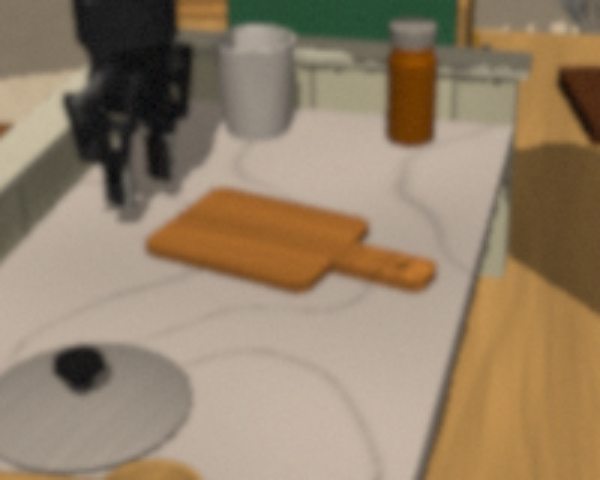

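Request:
step_arm(
  xyz=[
    [0,0,-0.005],
    [0,0,-0.005],
    [0,0,-0.003],
    [0,0,-0.002],
    [-0.0038,0.0012,0],
    [-0.0038,0.0012,0],
    [-0.0038,0.0012,0],
    [-0.0038,0.0012,0],
    [-0.0038,0.0012,0],
    [0,0,0],
  ],
  twist=[0,0,0,0,0,0,0,0,0,0],
)

```text
time_s: 6.15
tcp_pos: [684.6, -26.6, 161.7]
tcp_rot: [[0.308, 0.0, -0.951], [0.951, 0.0, 0.308], [0.0, -1.0, -0.0]]
ft_force: [0.2, -0.2, -0.1]
grip_width: 46.9
```

Request:
step_arm(
  xyz=[
    [-0.0019,0.0006,0],
    [-0.0019,0.0006,0],
    [-0.0038,0.0012,0],
    [-0.0038,0.0012,0],
    [-0.0038,0.0011,0],
    [-0.0039,0.001,0],
    [-0.0039,0.001,0],
    [-0.0039,0.001,0],
    [-0.003,0.0007,0],
    [0,0,0],
  ],
  twist=[0,0,0,0.01,0.01,0.01,0.01,0.01,0.01,0],
)

```text
time_s: 7.15
tcp_pos: [654.5, -18.3, 161.3]
tcp_rot: [[0.251, -0.001, -0.968], [0.968, 0.0, 0.251], [-0.0, -1.0, 0.001]]
ft_force: [-0.5, 0.0, -0.8]
grip_width: 46.7
```

```bash
cat > b.py <<'E'
from h import *
import sys
from scipy.optimize import least_squares
from scipy.spatial import cKDTree
np.set_printoptions(precision=1,suppress=True)
def outline():
    P=np.array([(-70,-55),(70,-55),(70,55),(-70,55),(-70,17),(-140,17),(-140,-17),(-70,-17),(-70,-55)],float)
    return np.vstack([np.linspace(a,b,80) for a,b in zip(P,P[1:])])
O=outline()
def fit(t,guess):
    M=finder.cut_out(t,"board")[0]["mask"]
    c,_=cv2.findContours(M.astype(np.uint8),0,1); c=max(c,key=cv2.contourArea)[:,0]
    W=np.array([hit(t,u,170)[:2] for u in c])
    def res(p):
        R=np.array([[np.cos(p[2]),-np.sin(p[2])],[np.sin(p[2]),np.cos(p[2])]])
        return cKDTree(O@R.T+p[:2]).query(W)[0]
    return least_squares(res,guess,loss="soft_l1",f_scale=3,diff_step=1e-4).x
E0=np.array([443.,0]); th=np.arctan(-.086)
def report(p):
    R=np.array([[np.cos(p[2]),-np.sin(p[2])],[np.sin(p[2]),np.cos(p[2])]])
    n=np.array([np.cos(th),np.sin(th)])
    print("board",p[:2],"deg",np.degrees(p[2]),"shoulders shelf x L,R",[(R@v+p[:2]-E0)@n for v in np.array([(-70,55),(-70,-55)])])
if __name__=="__main__":
    t=grab_frame("top"); p=fit(t,[float(sys.argv[1]),float(sys.argv[2]),np.radians(float(sys.argv[3]))]); report(p)
    for q in("shoulder_left","shoulder_right"):
        for l in finder.landmark_of(t,q)[:1]: print(q,l["conf"],(hit(t,l["position"],160)[:2]-E0)@[np.cos(th),np.sin(th)])
    a=cv2.resize(t["image"][120:300,200:440],None,fx=2.5,fy=2.5);cv2.imwrite(sys.argv[4],a)
E
python3 b.py 580 7 -15 pics/top2.png
```

```text
board [570.8   0.1] deg -17.354873722414066 shoulders shelf x L,R [np.float64(70.76814025875136), np.float64(47.07313657124371)]
shoulder_left 0.76 68.37530459971964
```

View pics/top2.png

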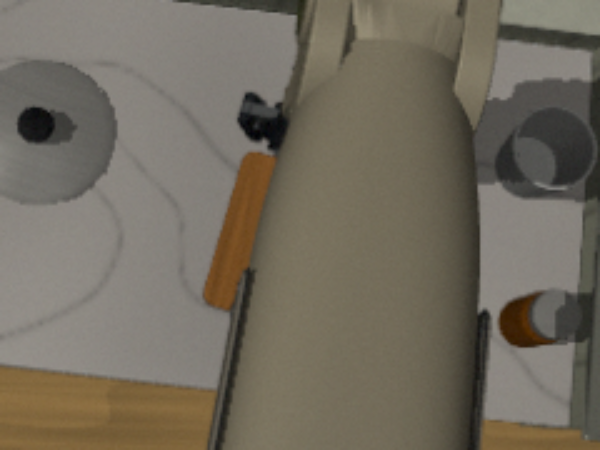

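```bash
cat > f.py <<'E'
from b import *
from scipy.optimize import minimize
from scipy.ndimage import distance_transform_edt as dt
def outl():
    P=[]
    for cx,cy,a0 in((58,-43,-90),(58,43,0),(-58,43,90)):
        P+=[(cx+12*np.cos(np.radians(a0+k)),cy+12*np.sin(np.radians(a0+k))) for k in range(0,91,15)]
    P+=[(-70,17),(-136,17),(-140,12),(-140,-12),(-136,-17),(-70,-17)]
    P+=[(-58+12*np.cos(np.radians(180+k)),-43+12*np.sin(np.radians(180+k))) for k in range(0,91,15)]
    return np.array(P)
P=outl(); K=4
def render(cam,p,K=4):
    c,s=np.cos(p[2]),np.sin(p[2]); Q=P@np.array([[c,s],[-s,c]])+p[:2]
    lo=[proj(cam,(*q,160)) for q in Q]; hi=[proj(cam,(*q,170)) for q in Q]
    im=np.zeros((420*K,560*K),np.uint8); g=lambda a:np.round((np.array(a)+.5)*K).astype(np.int32)
    cv2.fillPoly(im,[g(lo)],255);cv2.fillPoly(im,[g(hi)],255)
    for i in range(len(Q)): cv2.fillConvexPoly(im,g([lo[i-1],lo[i],hi[i],hi[i-1]]),255)
    return cv2.resize(im,(560,420),interpolation=cv2.INTER_AREA)/255.
def fits(cam,g):
    m=finder.cut_out(cam,"board")[0]; M=m["mask"].astype(float)
    f=lambda p:np.abs(render(cam,[p[0],p[1],p[2]/100])-M).sum()
    x0=np.array([g[0],g[1],np.radians(g[2])*100])
    o=minimize(f,x0,method="Nelder-Mead",options=dict(initial_simplex=np.vstack([x0,x0+[15,0,0],x0+[0,15,0],x0+[0,0,12]]),xatol=.1,fatol=.5,maxiter=200))
    print("conf",m["conf"],"px",M.sum(),"mismatch",o.fun); return [o.x[0],o.x[1],o.x[2]/100]
if __name__=="__main__":
    s=grab_frame("side"); p=fits(s,[float(v) for v in sys.argv[1:4]]); report(p)
    im=s["image"].copy(); c=cv2.findContours((render(s,p)>.5).astype(np.uint8),0,2)[0]; cv2.drawContours(im,c,-1,(0,255,0),1)
    cv2.line(im,*[tuple(int(v) for v in proj(s,(443+.086*y,y,160))) for y in(-240,240)],(255,0,0),1)
    cv2.imwrite(sys.argv[4],cv2.resize(im[120:300,170:400],None,fx=3,fy=3))
    for q in("shoulder_left","shoulder_right"):
        for l in finder.landmark_of(s,q)[:1]: print(q,l["conf"],(hit(s,l["position"],160)[:2]-E0)@[np.cos(th),np.sin(th)])
E
python3 f.py 578 8 -15 pics/side2.png
```

```text
conf 0.68 px 2216.0 mismatch 112.64313725490196
board [np.float64(576.8040535492528), np.float64(-3.1714860495291965)] deg -14.95343372990594 shoulders shelf x L,R [np.float64(74.24192907525801), np.float64(55.06861558642879)]
shoulder_right 0.59 54.10617456233518
```

View pics/side2.png

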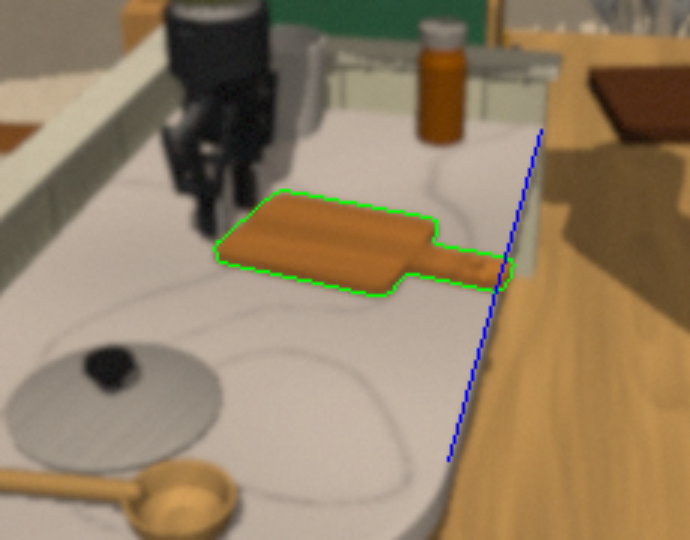

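Request:
step_arm(
  xyz=[
    [-0.0039,0.0009,0],
    [-0.0039,0.0009,0],
    [-0.0039,0.0008,0],
    [-0.0039,0.0008,0],
    [-0.0039,0.0007,0],
    [-0.004,0.0006,0],
    [-0.004,0.0006,0],
    [-0.004,0.0005,0],
    [-0.004,0.0005,0],
    [0,0,0],
  ],
  twist=[0.015,0.015,0.015,0.015,0.015,0.015,0.015,0.015,0.01,0],
)

```text
time_s: 8.55
tcp_pos: [619.0, -12.1, 161.4]
tcp_rot: [[0.123, -0.001, -0.992], [0.992, 0.0, 0.123], [0.0, -1.0, 0.001]]
ft_force: [-0.2, -0.0, -0.3]
grip_width: 47.0
```

```bash
python3 f.py 538 0 -8 pics/side3.png; python3 - <<'E'
from h import *
np.set_printoptions(precision=1,suppress=True)
from scipy.ndimage import map_coordinates as mc, gaussian_filter1d as g
t=grab_frame("top");s=grab_frame("side")
xs=np.arange(410,500,.5)
for n,p in(("top",t),("side",s)):
    I=p["image"].astype(float); I=I[...,0]  # blue: marble vs wood
    out=[]
    for y0 in range(-220,231,25):
        prof=0
        for y in range(y0-10,y0+11,4):
            uv=np.array([proj(p,(x+.086*(y-y0),y,160)) for x in xs]); prof=prof+mc(I,[uv[:,1],uv[:,0]],order=1)
        d=np.gradient(g(prof,4)); i=d.argmax(); out.append((y0,xs[i],d[i]/6))
    o=np.array(out); print(n);print(o.T)
E
```

```text
conf 0.57 px 2034.0 mismatch 138.52156862745096
board [np.float64(539.2148218330478), np.float64(-3.3127308691956348)] deg -9.813147765009221 shoulders shelf x L,R [np.float64(31.09625964052265), np.float64(21.704597032159494)]
shoulder_left 0.72 28.31723445928464
shoulder_right 0.96 18.773715248877085
top
[[-220.  -195.  -170.  -145.  -120.   -95.   -70.   -45.   -20.     5.
    30.    55.    80.   105.   130.   155.   180.   205.   230. ]
 [ 423.5  426.   459.   467.5  467.5  491.   471.   438.   479.5  467.
   488.5  447.   449.5  451.5  453.5  456.   458.   460.5  462.5]
 [   5.4    5.7    3.3    0.2    0.1    0.1    0.1    0.1    0.1    0.1
     0.4    1.9    5.2    5.3    5.6    5.5    5.6    5.8    6. ]]
side
[[-220.  -195.  -170.  -145.  -120.   -95.   -70.   -45.   -20.     5.
    30.    55.    80.   105.   130.   155.   180.   205.   230. ]
 [ 424.5  426.5  429.   431.5  421.5  436.   438.   440.5  442.   474.
   445.5  447.5  450.   452.   453.5  456.5  458.5  460.5  463. ]
 [   4.9    4.8    4.2    4.4    4.     3.6    3.7    3.8    2.     0.4
     3.2    5.8    5.6    6.     6.3    6.1    6.5    6.5    6.4]]
```

Request:
step_arm(
  xyz=[
    [-0.002,0.0002,0],
    [-0.002,0.0002,0],
    [-0.002,0.0002,0],
    [-0.002,0.0002,0],
    [-0.002,0.0002,0],
    [-0.002,0.0002,0],
    [-0.002,0.0002,0],
    [-0.002,0.0002,0],
    [-0.002,0.0002,0],
    [0,0,0],
  ],
  twist=[0.008,0.008,0.008,0.008,0.008,0.008,0.004,0,0,0],
)

```text
time_s: 9.85
tcp_pos: [601.4, -10.3, 161.4]
tcp_rot: [[0.072, -0.0, -0.997], [0.997, 0.0, 0.072], [0.0, -1.0, 0.0]]
ft_force: [0.2, -0.5, 0.7]
grip_width: 46.9
```

```bash
python3 f.py 521 0 -6 pics/side4.png
```

```text
conf 0.64 px 2176.0 mismatch 72.54117647058823
board [np.float64(519.9990156067445), np.float64(-4.081378612886277)] deg -7.035851256589062 shoulders shelf x L,R [np.float64(9.148563064116795), np.float64(5.078408565977589)]
shoulder_left 0.69 10.88848816883364
shoulder_right 0.94 7.382821637083634
```

View pics/side4.png

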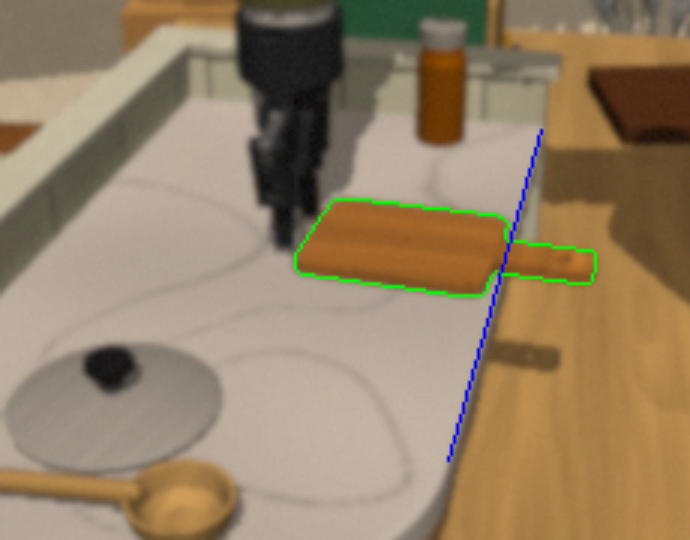

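Request:
step_arm(
  xyz=[
    [-0.001,0.0001,0],
    [-0.001,0.0001,0],
    [-0.001,0.0001,0],
    [-0.001,0.0001,0],
    [-0.001,0.0001,0],
    [-0.001,0.0001,0],
    [-0.001,0.0001,0],
    [0,0,0],
    [0,0,0],
    [0,0,0],
  ],
  twist=[0.005,0.005,0.005,0.005,0,0,0,0,0,0],
)

```text
time_s: 11.05
tcp_pos: [594.6, -9.6, 161.3]
tcp_rot: [[0.052, -0.0, -0.999], [0.999, 0.0, 0.052], [0.0, -1.0, 0.0]]
ft_force: [-0.2, -0.2, -0.3]
grip_width: 47.0
```

```bash
python3 f.py 513 -3 -5 pics/side5.png
```

```text
conf 0.97 px 2024.0 mismatch 150.95686274509802
board [np.float64(513.3936961101215), np.float64(-8.700223046883385)] deg -5.696844638228285 shoulders shelf x L,R [np.float64(1.636958862567094), np.float64(0.13662973138229403)]
shoulder_left 0.82 -2.4671045421417044
shoulder_right 0.84 -0.9758851709867858
```

Good. Back off straight to the rear, rise, and clear the top view.

Request:
step_arm(
  xyz=[
    [0.005,0,0],
    [0.01,0,0],
    [0.015,0,0],
    [0.015,0,0.01],
    [0,0,0.03],
    [0,0,0.04],
    [0,0,0.04],
    [0,0,0.04],
    [0,0,0.03],
    [0,0,0],
  ],
  twist=[0,0,0,0,0,0,0,0,0,0],
)

```text
time_s: 12.25
tcp_pos: [641.9, -9.9, 356.6]
tcp_rot: [[0.052, 0.009, -0.999], [0.999, -0.001, 0.052], [-0.001, -1.0, -0.009]]
ft_force: [-0.2, -0.4, -0.3]
grip_width: 46.9
```

Request:
step_arm(
  xyz=[
    [-0.02,-0.03,0],
    [-0.02,-0.03,0],
    [-0.02,-0.03,0],
    [-0.02,-0.03,0],
    [-0.02,-0.03,0],
    [-0.02,-0.03,0],
    [-0.02,-0.03,0],
    [-0.02,-0.03,0],
    [-0.02,-0.03,0],
    [-0.02,-0.03,0],
  ],
  twist=[0,0,0,0,0,0,0,0,0,0],
)

```text
time_s: 13.25
tcp_pos: [439.1, -311.0, 350.4]
tcp_rot: [[0.052, -0.001, -0.999], [0.999, 0.001, 0.052], [0.001, -1.0, 0.001]]
ft_force: [0.6, -0.6, -0.2]
grip_width: 47.1
```

```bash
python3 f.py 513 -5 -5 pics/side6.png; python3 - <<'E'
from f import *
t=grab_frame("top"); p=fits(t,[513,-5,-5]); report(p); p=fit(t,[513,-5,-.09]); report(p)
for q in "shoulder_left shoulder_right bottle cup pot_lid ladle".split():
    for l in finder.landmark_of(t,q)[:1]:
        X=hit(t,l["position"],160); print(q,round(l["conf"],2),X,(X[:2]-E0)@[np.cos(th),np.sin(th)])
cv2.imwrite("pics/top6.png",t["image"])
E
```

```text
conf 0.8 px 2104.0 mismatch 90.3686274509804
board [np.float64(513.3540352926256), np.float64(-5.951050954284158)] deg -5.475118293688786 shoulders shelf x L,R [np.float64(1.1458866463993764), np.float64(0.07121211240185629)]
shoulder_left 0.58 -3.310009341227713
shoulder_right 0.55 0.9586766938062233
conf 0.93 px 3858.0 mismatch 116.6980392156863
board [np.float64(511.6319886713985), np.float64(-0.6471470574769853)] deg -6.274014621300587 shoulders shelf x L,R [np.float64(-0.24117394020266955), np.float64(-2.8493919554147404)]
board [511.2  -0.7] deg -6.273750742854279 shoulders shelf x L,R [np.float64(-0.6548142629402771), np.float64(-3.262525810308206)]
shoulder_left 0.57 [444.5  65.5 160. ] -4.124912843902096
shoulder_right 0.71 [438.8 -51.9 160. ] 0.26460488845969043
bottle 0.84 [ 512.2 -206.9  160. ] 86.6483714314484
cup 0.84 [ 652.6 -204.6  160. ] 226.36366887231227
pot_lid 0.94 [665.  218.9 160. ] 202.39504370952451
ladle 0.72 [512.2  -4.5 160. ] 69.33114398713607
```

View pics/top6.png

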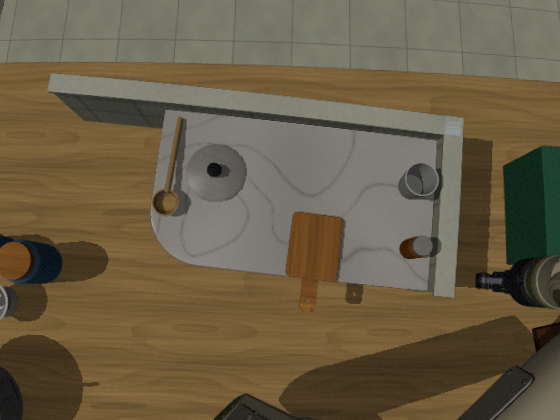

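The picture shows the blade's shoulders at the front edge (rows about 277 to 283) and the handle fully out, ending at (307,308). Lid, ladle, cup and bottle stand where they did, and the arm is clear. Handing in.

```bash
python3 -c "
from rig import job; print(job.close_job())"
```

```text
the job is handed in; nothing more can be done
None
```

I pushed the board handle first with both fingertips against its rear end, turning it square on the way. I then drew the fingers back, raised the arm clear and handed the job in at about 13 s of the 40 s. The close-out gave no verdict.

- **Shoulders:** My outline fits to the last top and side pictures put the two shoulder ends between -3 and +1 mm from the front edge. The trained network's shoulder points were between -4 and +1 mm. All are inside the 12 mm limit.
- **Squareness:** The board is about 1° off square to the edge, and the handle sticks out fully.
- **Forces:** Wrist force readings, taken only at the end of each move, stayed at about 1 N or less. I had no direct reading of the finger force on the board.
- **Other things:** The network's positions for the bottle, cup and pot lid match the first picture within about 3 mm.
- **Failed check:** The network's final ladle reading was false, because it landed on the board. In the picture the ladle lies where it was.
- **Disagreement:** The side and top fits differed by about 5 mm on the board's position along the edge, which has plenty of margin.

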